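# Drop a batch of turned beads from the trap hopper and latch it

### The job

Take the wooden tray by its dowel handle and set it on the table centred under the green hopper, then squeeze the red trigger against the lever and swing the trap-door wide open so that all five beads drop into the tray. Then swing the door shut until its pawl springs home in the notch and let go, leaving the door latched and the filled tray standing under the hopper; leave the other things on the bench where they are.

Things in the scene. Friction and masses are not known exactly. Their poses are not given: they have to be found in the camera images.
- hopper: green round steel funnel hopper on a fixed stand, shut below by a hinged trap-door. Origin on the table under the middle of its outlet; x points to its back, y to its left, z up. Its two columns and foot plate stand at its back, from x = 137 mm on (190 mm wide): under the funnel the table is free, open to the front and both sides. Its hand lever is at its right (-y)
- outlet (a point): middle of the hopper's outlet, on the shut trap-door's upper face, 190 mm above the table. The round throat is 120 mm across from 192 to 232 mm above the table and flares to a rim 214 mm across at 317 mm, which overhangs the handle of a tray standing below: set the tray there with the tool leaning back from the hopper, 20 degrees or more
- hinge (a point): fixed point on the trap-door's hinge axis, in the swing plane of the hand lever. In the hopper's frame x = -62, y = -155, z = 186 mm; the axis runs along the hopper's y. A steel quadrant (72 mm radius about this axis, one notch) is fixed 21 mm to the left of the lever
- door (a joint): trap-door angle, rad: 0 = shut against its stop, 1.047 = fully open. Door plate, shaft and hand lever are one piece; the plate hangs from the hinge at the hopper's front, its back edge swings down to 67 mm above the table inside a clear guard (back and sides, 102 mm above the table). Locked shut by the trigger's pawl (then reads up to 0.02); unlocked it falls open. A rubber seal resists the last 0.04 rad of closing (5 N more at the grip)
- lever_grip (a point): middle of the lever's black grip, on its centre line, 145 mm from the hinge axis; moves with the lever. The lever is a straight bar, the grip 15 mm thick from 110 to 176 mm from the axis. Door shut: it leans 42 degrees (0.733 rad) from vertical to the hopper's front (-x); opening swings its top up and back (+x), to 18 degrees (0.314 rad) past vertical
- trigger (a joint): angle of the red squeeze trigger on the lever, rad: 0 = released, 0.28 = squeezed fully; beyond about 0.2 its pawl pin is clear of the quadrant and the door can swing. A spring pushes it out with 7 N, rising to 11 N, at the grip. Let go with the door shut, the pin springs into the notch (reads near 0: latched); elsewhere the pin rides on the rim (about 0.18: not latched)
- trigger_grip (a point): point on the red trigger bar (10 mm thick, 171 mm from the axis at its end) beside the middle of the black grip, in the lever's swing plane, on its upper, opening side. Its centre is 40 mm from the lever's centre line when released (46 mm at its end), 21 mm and parallel to it when squeezed (53 and 33 mm over both bars). Squeeze both bars between the fingers, tool pointing down along the lever
- tray: loose tray of pale wood, 200 (x) x 180 (y) x 55 mm outside, walls and floor 7 mm, about 0.4 kg, open above. Origin under its centre; the dark handle is over its front wall (-x side)
- tray_handle (a point): middle of the tray's dark dowel handle: a round bar 14 mm thick, 104 mm free between two posts, along the tray's y, 100 mm in front of the tray's centre, 80 mm above the table (25 mm over the front wall, open on both sides)
- bead0: turned wooden bead, 35 mm across, 30 mm tall, 20 g; origin at the middle of one flat end. Starts in the hopper on the trap-door
- bead1: turned wooden bead, 35 mm across, 30 mm tall, 20 g; origin at the middle of one flat end. Starts in the hopper on the trap-door
- bead2: turned wooden bead, 35 mm across, 30 mm tall, 20 g; origin at the middle of one flat end. Starts in the hopper on the trap-door
- bead3: turned wooden bead, 35 mm across, 30 mm tall, 20 g; origin at the middle of one flat end. Starts in the hopper on the trap-door
- bead4: turned wooden bead, 35 mm across, 30 mm tall, 20 g; origin at the middle of one flat end. Starts in the hopper on the trap-door
- jar: bystander, to be left alone: closed amber glass jar, 72 mm across, 85 mm tall; origin at the middle of its underside
- bottle: bystander, to be left alone: clear water bottle with a blue cap, 68 mm across, 215 mm tall; origin at the middle of its underside
- offcut: bystander, to be left alone: strip of timber 200 x 32 x 26 mm; origin at the middle of its underside
- stone: bystander, to be left alone: grey sharpening stone 160 x 60 x 28 mm; origin at the middle of its underside
- finial: bystander, to be left alone: pale turned finial standing on its foot, 48 mm across, 70 mm tall; origin at the middle of its underside
- mallet: bystander, to be left alone: turned carver's mallet standing on its head, 86 mm across, 240 mm tall; origin at the middle of its underside
- chisel: bystander, to be left alone: carving chisel with black and yellow handle, 220 mm long, 30 mm thick; origin at its middle, underside

How it is judged:
By the outcome, as a careful person would: the job done as asked, in the order asked, and still so for the second after the job is handed in, with the robot touching nothing.
It also fails if it takes over 53 s, if anything falls off the work surface, if the arm or the gripper's body presses on something with over 40 N, if the wrist force passes 120 N, or if a joint passes its speed limit or range.

### The arm

A 6-joint arm with a two-finger parallel gripper is mounted at the origin on the work surface. World frame = base frame: x ahead of the robot, y to its left, z up, the work surface at z = 0. Lengths are in m, angles in rad, forces in N, time in s.
With the tool pointing down it reaches from about 0.35 to 0.875 m from the base axis. Payload 4.2 kg.
Tool frame: the origin (TCP) lies at the very end of the fingers, on their centre line; the grasp point (between the pads) lies 19 mm behind it; z points along the fingers, y is the line along which they close (so a half turn about z gives the same grasp; the last joint's range is limited). The gripper opens to 85 mm and grips with 20 to 120 N. Pads are 22 mm wide; open, the fingers measure 114 mm over their backs; the gripper's body (76 mm by 85 mm) begins 54 mm behind the grasp point. The pads swing forward as they close: fully open they stand 13 mm farther back than shut.
Start: joints at [1.438, 0.385, 0.008, 0, -1.194, -0.259], TCP at [0.239, 0.578, 0.231] pointing down, gripper open.
Joint ranges: [-3.14, 3.14], [-1.21, 2.06], [-1.07, 1.41], [-3.16, 2.05], [-2.99, -0.16], [-3.1, 3.1]. Speed limits (rad/s): [2.79, 2.79, 3.14, 3.14, 3.14, 3.14].

### API

Orientations are given as a rotation vector (axis times angle).
In Python, from station import r, status, eyes, order gives the robot as it stands. Calls block until the motion is done:
- r.movep(position, orientation): joint-space move of the TCP to a pose.
- r.line_to(position, rotation=None, feed=0.15): straight line of the TCP; rotation=None keeps the orientation; feed is the mean speed in m/s.
- r.goto_joints(angles): joint-space move.
- r.grip(opening): finger opening in m; the grip force is fixed at half the most; returns when the fingers have stopped.
- r.sleep(seconds).
- r.solve_ik(position, orientation): joint angles nearest the present ones, or None.
- status.state(): the state.
- eyes.snapshot(name): name is "side" or "top" or "wrist"; returns a dict with "frame" (480x640x3 uint8, red, green, blue), "vfov" (degrees; the focal length in pixels is half the picture's height over the tangent of half this angle, whatever the lens; pixels are square), "cx", "cy" (the principal point, pixels), "rvec" (rotation vector, rad) and "tvec" (3), from world to camera coordinates, as OpenCV has them; the wrist camera has in their place "T_tool_cam" (4x4, takes a point from camera to tool coordinates, whose origin is the TCP and whose axes are the flange's). Camera axes: x right, y down, z forward; pixel columns grow to the right and rows downward; lengths in m; the calibration is good to about 2 mm. A picture is of the moment at which its call begins: read the wrist's pose just before it. There is no depth.
A pose or a line that the arm cannot do raises r.IKError and nothing moves.
- order.job_done(): hands the job in; it is judged then, once.
The state is a dict: "time_s": time; "joint_pos": joint angles; "qvel": joint speeds; "joint_torque": joint torques, N m; "eef_pos": TCP position; "orientation": TCP orientation; "ft_force": force on the tool from outside, world axes, zero at the start; "torque": the same for the moment, N m; "width": finger opening in m; "grip_force": force on a finger pad.
Only numpy, scipy, OpenCV 4.12 (cv2) and the standard library are available. Lean on these libraries where they do the work, as an engineer would, in place of code of your own. Each camera call takes 0.05 s, during which the arm holds its last target. There are 200 camera calls.

## Working session

There is one attempt and no reset: what is moved stays moved. The work goes in short steps, each a Python script; the robot and the scene stay as the last script left them, time stands still between calls to the robot, and variables do not carry over. Pictures are saved under pics/ and viewed, at most 10 in all, crops included, and the job is handed in when it is done.

```bash
mkdir -p pics; ls
cat > h.py <<'E'
import numpy as np, cv2
from scipy.spatial.transform import Rotation as R
from station import r, status, eyes, order
def snap(n,f):
    s=eyes.snapshot(n); cv2.imwrite('pics/'+f,s['frame'][:,:,::-1]); return s
E
python3 - <<'E'
from h import *
import pickle
for n in('side','top'):
    s=snap(n,n+'0.png'); pickle.dump({k:v for k,v in s.items()},open(n+'.pkl','wb'))
    C=R.from_rotvec(s['rvec']).as_matrix(); print(n,s['vfov'],s['cx'],s['cy'],-C.T@s['tvec'],C[2])
print(status.state())
E
```

```text
pics
side 46.55402247437951 330.15808181526756 232.60830967533516 [-0.1706692  -0.85473616  0.953991  ] [ 0.52569381  0.6403231  -0.56002888]
top 50.76335281921692 320.2131074225627 238.4009885903525 [0.33280658 0.01887711 1.4715793 ] [ 0.17364007  0.00413659 -0.98480049]
{'time_s': 0.1, 'joint_pos': array([ 1.43760316e+00,  3.85482088e-01,  6.80163018e-03, -4.19924879e-04,
       -1.19401518e+00, -2.58621102e-01]), 'qvel': array([ 8.08138846e-04, -1.07206439e-03,  1.97762095e-03,  9.73507534e-04,
        2.22539513e-05, -6.58384132e-04]), 'joint_torque': array([-3.57843746e-04, -3.93316698e+01,  1.88931137e+01,  4.19789940e+00,
       -2.55725143e-03,  5.70190039e-06]), 'eef_pos': array([0.23844488, 0.57717908, 0.23034707]), 'orientation': array([ 3.07956800e+00, -6.11395828e-01, -4.24671307e-04]), 'ft_force': array([-0.24065993, -0.23268768,  0.11264286]), 'torque': array([ 0.00706823, -0.01636185, -0.00598479]), 'grip_force': 0.0, 'width': 0.08570214235192072}
```

View pics/side0.png

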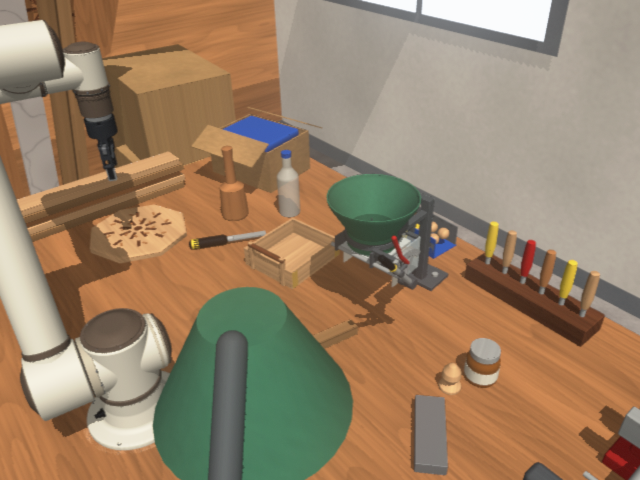

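View pics/top0.png

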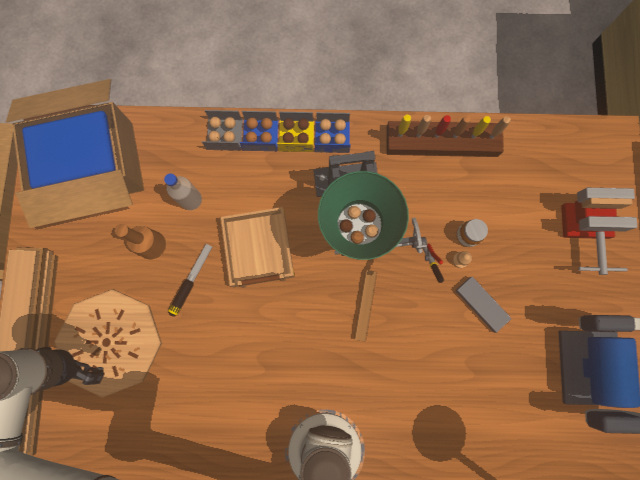

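Run:
```python
import cv2
a=cv2.imread('pics/top0.png')[140:320,210:450]; cv2.imwrite('pics/c1.png',cv2.resize(a,None,fx=10/3,fy=10/3,interpolation=cv2.INTER_CUBIC))
a=cv2.imread('pics/side0.png')[165:345,235:475]; cv2.imwrite('pics/c2.png',cv2.resize(a,None,fx=10/3,fy=10/3,interpolation=cv2.INTER_CUBIC))
```

```text
(no output)
```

View pics/c1.png

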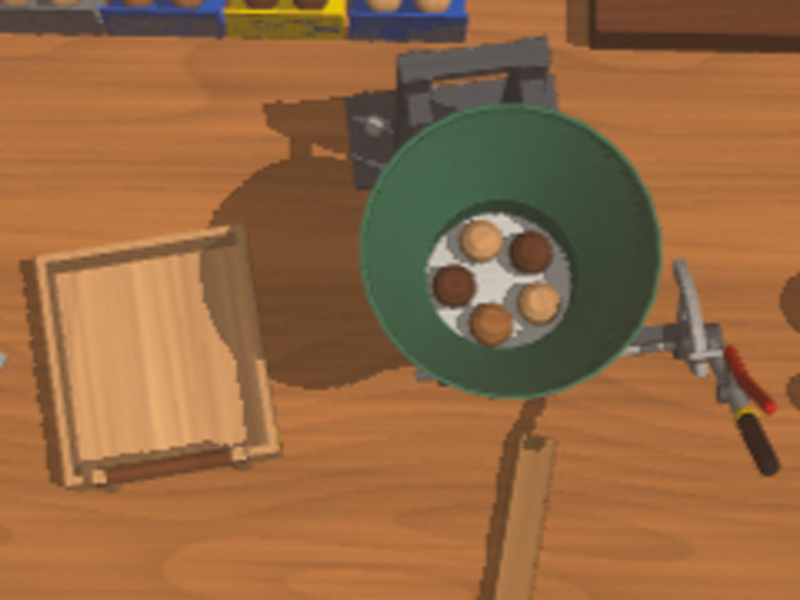

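View pics/c2.png

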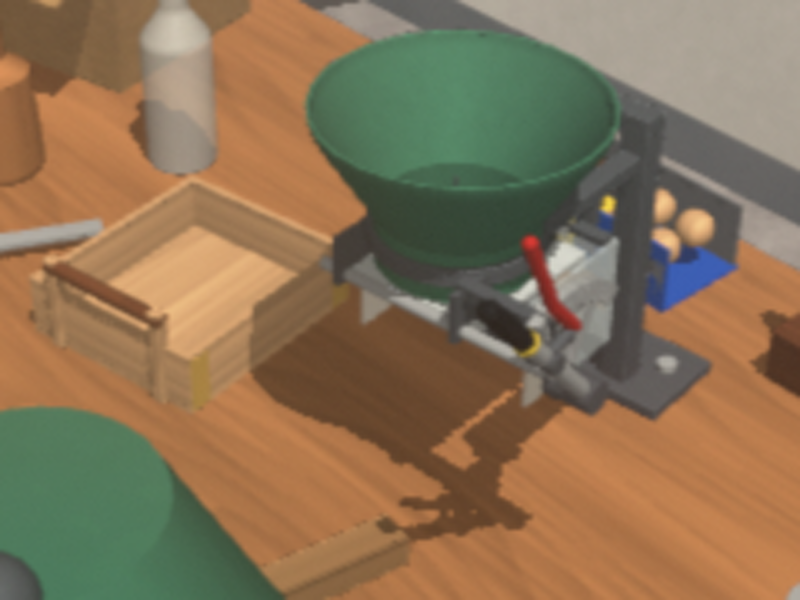

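```bash
cat >> h.py <<'E'
import pickle
from scipy.optimize import least_squares
def proj(s,P):
    f=240/np.tan(np.radians(s['vfov']/2)); K=np.array([[f,0,s['cx']],[0,f,s['cy']],[0,0,1]])
    return cv2.projectPoints(np.float64(P).reshape(-1,1,3),np.float64(s['rvec']),np.float64(s['tvec']),K,None)[0][:,0]
def W(p,P): # pose (x,y,yaw) local->world
    return R.from_euler('z',p[2]).apply(np.atleast_2d(P))+[p[0],p[1],0]
E
cat > fit.py <<'E'
from h import *
T=pickle.load(open('top.pkl','rb'));S=pickle.load(open('side.pkl','rb'))
t=lambda a:(np.float64(a)+.5)*.3-.5+[210,140]
s=lambda a:(np.float64(a)+.5)*.3-.5+[235,165]
th=np.linspace(0,2*np.pi,721); rim=np.c_[.107*np.cos(th),.107*np.sin(th),.317+0*th]
def lev(d,o=0,y=-.155):
    a=np.array([-np.sin(.733),0,np.cos(.733)]); b=np.array([np.cos(.733),0,np.sin(.733)])
    return np.array([-.062,y,.186])+a*d+b*o
def resH(p):
    a=proj(T,W(p,rim)); b=proj(S,W(p,rim)); e=[]
    e+=[a[:,0].min()-t([361,0])[0],a[:,0].max()-t([661,0])[0],a[:,1].min()-t([0,103])[1],a[:,1].max()-t([0,398])[1]]
    e+=[b[:,0].min()-s([306,0])[0],b[:,0].max()-s([621,0])[0]]
    LT=[lev(.176),lev(.110),lev(.171,.046),[.137,.095,.005]]
    e+=list((proj(T,W(p,LT))-t([[768,470],[745,415],[771,408],[358,187]])).ravel())
    LS=[lev(.176),lev(.110),lev(.171,.046),[.137,-.095,.004]]
    e+=list((proj(S,W(p,LS))-s([[484,308],[530,345],[531,243],[655,415]])).ravel())
    return np.array(e)
def resT(p):
    c=proj(T,W(p,[[.1,.09,.055],[.1,-.09,.055],[-.1,-.09,.055],[-.1,.09,.055],[-.1,.052,.08],[-.1,-.052,.08]]))-t([[37,260],[240,228],[281,450],[68,487],[106,473],[232,456]])
    d=proj(S,W(p,[[-.1,.052,.08],[-.1,-.052,.08],[.1,.09,.055],[-.1,-.09,0]]))-s([[50,265],[158,320],[195,182],[197,405]])
    return np.r_[c.ravel(),d.ravel()]
for n,f,x0 in(('hopper',resH,[.62,-.07,.1]),('tray',resT,[.55,.2,.1])):
    o=least_squares(f,x0,loss='soft_l1'); print(n,o.x,np.round(f(o.x),1))
E
python3 fit.py
```

```text
hopper [ 0.59889909 -0.07461735  0.15135738] [-0.9  0.7 -1.6 -0.7 -0.2  0.5  1.3 -0.2  0.2 -0.1  0.4  0.8 -0.9  0.2
  0.5  0.7 -0.8 -0.8 -1.3 -0.1 -0.3  0.3]
tray [0.55868234 0.20478029 0.19168465] [-0.4 -0.9  0.8 -1.7 -0.3  0.   0.1 -0.2  0.7  0.9  0.3 -0.4  2.5  1.3
 -2.  -1.1 -1.3 -2.  -1.3  2.7]
```

```bash
cat >> h.py <<'E'
H=np.array([.5989,-.0746,.1514]); TR=np.array([.5587,.2048,.1917])
def ori(yaw,t,flip=False):
    "tool z leaning by t: z=(sin t,0,-cos t), y=(cos t,0,sin t) in frame yaw"
    z=np.array([np.sin(t),0,-np.cos(t)]); y=np.array([np.cos(t),0,np.sin(t)])
    if flip: y=-y
    M=np.c_[np.cross(y,z),y,z]
    return (R.from_euler('z',yaw)*R.from_matrix(M)).as_rotvec()
def axes(rv): return R.from_rotvec(rv).as_matrix()
def tray_tcp(p,rv,dz=0,back=0):
    return W(p,[-.1,0,.08+dz])[0]+axes(rv)[:,2]*(.015-back)
def lev_tcp(th,off,d=.145,flip=False,yaw=None,hp=None):
    "door angle th; off along opening direction; d dist from axis of the grasp point"
    hp=H if hp is None else hp
    t=.733-th; rv=ori(hp[2],t,flip); M=axes(rv); z=M[:,2]; b=M[:,1]*(-1 if flip else 1)
    return W(hp,[-.062,-.155,.186])[0]-z*(d-.019)+b*off, rv
E
python3 - <<'E'
from h import *
T=pickle.load(open('top.pkl','rb'))
C=R.from_rotvec(T['rvec']).as_matrix(); cam=-C.T@T['tvec']; f=240/np.tan(np.radians(T['vfov']/2))
for p in([522,436],[552,440]):
    u=(np.array(p)+.5)*.3-.5+[210,140]; d=C.T@[(u[0]-T['cx'])/f,(u[1]-T['cy'])/f,1]; X=cam+d*(.026-cam[2])/d[2]
    print(X, R.from_euler('z',-H[2]).apply(X-[H[0],H[1],0]))
for fl in(0,1):
    for t in(28,33):
        rv=ori(TR[2],np.radians(t),fl); print(t,fl,r.solve_ik(tray_tcp(TR,rv),rv)); rv=ori(H[2],np.radians(t),fl); print(r.solve_ik(tray_tcp(H,rv),rv))
    for th in(0,.5,1.06): 
        p,rv=lev_tcp(th,.009,flip=fl); print(th,p,r.solve_ik(p,rv))
    p,rv=lev_tcp(0,.018,d=.27,flip=fl); print(p,r.solve_ik(p,rv))
E
```

```text
[ 0.49705778 -0.10907038  0.026     ] [-0.10587614 -0.018716    0.026     ]
[ 0.49413583 -0.13489615  0.026     ] [-0.11265977 -0.04380565  0.026     ]
28 0 None
None
33 0 None
None
0 [ 0.48425622 -0.24888449  0.2856614 ] [-0.4371579   0.01104863 -0.30644987 -0.60928748 -0.70638027 -2.19307584]
0.5 [ 0.54088302 -0.24024508  0.31067332] [-0.18524226  0.18703383 -0.05745185 -0.08536459 -1.10741829 -2.77517003]
1.06 [ 0.60942095 -0.22978842  0.30243246] [-0.07869558  0.56048057  0.40234609  0.07427783 -1.73118742 -2.91141216]
[ 0.40818722 -0.26049015  0.38457962] [-0.55343454 -0.14619907 -0.21773471 -0.55141615 -0.97462066 -2.24536235]
28 1 None
None
33 1 None
None
0 [ 0.48425622 -0.24888449  0.2856614 ] [-0.4371579   0.01104863 -0.30644987 -0.60928748 -0.70638027  0.94851681]
0.5 [ 0.54088302 -0.24024508  0.31067332] [-0.18524226  0.18703383 -0.05745185 -0.08536459 -1.10741829  0.36642263]
1.06 [ 0.60942095 -0.22978842  0.30243246] [-0.07869558  0.56048057  0.40234609  0.07427783 -1.73118742  0.2301805 ]
[ 0.40818722 -0.26049015  0.38457962] [-0.55343454 -0.14619907 -0.21773471 -0.55141615 -0.97462066  0.8962303 ]
```

Run:
```python
from h import *
for n,P in(('T',TR),('H',H)):
  for t in(0,8,14,20,22,24,26):
    rv=ori(P[2],np.radians(t),1); 
    for dz in (0,.05): q=r.solve_ik(tray_tcp(P,rv,dz),rv); print(n,t,dz,None if q is None else np.round(q,2))
```

```text
T 0 0 [ 0.71  0.37 -0.52  0.   -0.69 -0.52]
T 0 0.05 [ 0.71  0.29 -0.46  0.   -0.82 -0.52]
T 8 0 [ 0.75  0.32 -0.67  0.16 -0.47 -0.7 ]
T 8 0.05 [ 0.75  0.24 -0.6   0.13 -0.62 -0.66]
T 14 0 [ 0.74  0.28 -0.85  0.52 -0.26 -1.04]
T 14 0.05 [ 0.78  0.2  -0.74  0.31 -0.45 -0.85]
T 20 0 None
T 20 0.05 [ 0.71  0.16 -0.93  0.79 -0.24 -1.27]
T 22 0 None
T 22 0.05 None
T 24 0 None
T 24 0.05 None
T 26 0 None
T 26 0.05 None
H 0 0 [ 0.14  0.38 -0.49  0.   -0.7   0.01]
H 0 0.05 [ 0.14  0.31 -0.44  0.   -0.83  0.01]
H 8 0 [ 0.14  0.33 -0.58 -0.   -0.52  0.01]
H 8 0.05 [ 0.14  0.26 -0.52 -0.   -0.65  0.01]
H 14 0 [ 0.14  0.31 -0.65 -0.01 -0.37  0.02]
H 14 0.05 [ 0.14  0.22 -0.59 -0.01 -0.51  0.01]
H 20 0 [ 0.14  0.29 -0.71 -0.02 -0.22  0.03]
H 20 0.05 [ 0.14  0.2  -0.66 -0.01 -0.37  0.02]
H 22 0 [ 0.14  0.28 -0.73 -0.03 -0.17  0.04]
H 22 0.05 [ 0.14  0.19 -0.68 -0.01 -0.32  0.02]
H 24 0 None
H 24 0.05 [ 0.14  0.18 -0.7  -0.02 -0.27  0.03]
H 26 0 None
H 26 0.05 [ 0.14  0.18 -0.72 -0.02 -0.22  0.03]
```

```bash
cat >> h.py <<'E'
def ori2(yaw,t,s,flip=True):
    return (R.from_rotvec(ori(yaw,t,flip))*R.from_rotvec([0,s,0])).as_rotvec()
E
python3 - <<'E'
from h import *
for t in(18,20,21,22,40,45,50,55):
  for s in(-8,-4,0,4,8,12):
    o=[]
    for P in(TR,H):
      for dz in(0,.03):
        rv=ori2(P[2],np.radians(t),np.radians(s)); q=r.solve_ik(tray_tcp(P,rv,dz,.002),rv); o.append('--' if q is None else tuple(np.round(q[3:5],2).tolist()))
    if sum(x!='--' for x in o)>1: print(t,s,*o)
E
```

```text
18 -8 -- (0.15, -0.26) (-0.39, -0.49) (-0.35, -0.55)
18 -4 -- (0.47, -0.22) (-0.24, -0.39) (-0.21, -0.46)
18 0 -- (0.73, -0.24) (-0.01, -0.28) (-0.01, -0.36)
18 4 (1.48, -0.16) (0.86, -0.29) -- (0.3, -0.26)
18 8 (1.32, -0.26) (0.92, -0.36) -- --
18 12 (1.23, -0.35) (0.94, -0.43) -- --
20 -8 -- -- (-0.43, -0.46) (-0.38, -0.52)
20 -4 -- -- (-0.28, -0.36) (-0.23, -0.42)
20 0 -- -- (-0.02, -0.23) (-0.01, -0.31)
20 4 -- (1.19, -0.22) -- (0.41, -0.18)
20 8 (1.63, -0.24) (1.15, -0.31) -- --
20 12 (1.46, -0.33) (1.12, -0.4) -- --
21 -8 -- -- (-0.46, -0.45) (-0.4, -0.51)
21 -4 -- -- (-0.3, -0.34) (-0.25, -0.4)
21 0 -- -- (-0.02, -0.2) (-0.01, -0.29)
21 8 (1.78, -0.23) (1.28, -0.29) -- --
21 12 (1.57, -0.33) (1.21, -0.39) -- --
22 -8 -- -- (-0.48, -0.44) (-0.42, -0.49)
22 -4 -- -- (-0.32, -0.32) (-0.27, -0.39)
22 0 -- -- (-0.02, -0.18) (-0.02, -0.26)
22 8 (1.91, -0.23) (1.42, -0.28) -- --
22 12 (1.68, -0.33) (1.31, -0.37) -- --
40 -8 -- -- (-1.18, -0.44) (-1.05, -0.43)
40 -4 -- -- (-1.18, -0.33) (-1.01, -0.31)
40 0 (-2.67, -0.23) -- (-1.17, -0.22) (-0.91, -0.17)
45 -8 (-2.24, -0.32) -- (-1.4, -0.51) (-1.27, -0.49)
45 -4 (-2.54, -0.38) -- (-1.45, -0.43) (-1.3, -0.4)
45 0 (-2.82, -0.47) (-2.69, -0.29) (-1.53, -0.35) (-1.32, -0.29)
45 4 -- -- (-1.65, -0.29) (-1.35, -0.19)
50 -8 (-2.48, -0.58) (-2.31, -0.4) (-1.58, -0.61) (-1.47, -0.58)
50 -4 (-2.67, -0.63) (-2.56, -0.45) (-1.67, -0.55) (-1.54, -0.51)
50 0 (-2.87, -0.7) (-2.81, -0.53) (-1.78, -0.51) (-1.62, -0.44)
50 4 -- -- (-1.93, -0.48) (-1.74, -0.38)
50 8 -- -- (-2.12, -0.49) (-1.92, -0.36)
50 12 -- -- (-2.34, -0.55) (-2.16, -0.39)
55 -8 (-2.58, -0.82) (-2.49, -0.65) (-1.72, -0.73) (-1.63, -0.69)
55 -4 (-2.73, -0.88) (-2.67, -0.7) (-1.82, -0.69) (-1.72, -0.64)
55 0 -- (-2.85, -0.76) (-1.94, -0.67) (-1.82, -0.59)
55 4 -- -- (-2.08, -0.67) (-1.96, -0.57)
55 8 -- -- (-2.24, -0.69) (-2.12, -0.57)
55 12 -- -- (-2.41, -0.76) (-2.3, -0.61)
```

Run:
```python
from h import *
t,s=np.radians(50),np.radians(-4)
for P in (TR,H):
  rv=ori2(P[2],t,s)
  for dz,b in((0,.002),(.03,.002),(0,.1),(0,.15)): 
    q=r.solve_ik(tray_tcp(P,rv,dz,b),rv); print(dz,b,np.round(tray_tcp(P,rv,dz,b),3),None if q is None else np.round(q,2))
rv=ori2(TR[2],t,s)
try:
    r.movep(tray_tcp(TR,rv,.0,.12),rv)
    print(status.state()['joint_pos'],status.state()['time_s'])
    st=status.state(); w=snap('wrist','w0.png'); pickle.dump((st,w),open('w0.pkl','wb')); print(w['T_tool_cam'],w['vfov'])
except r.IKError as e: print('IK',e)
```

```text
0 0.002 [0.47  0.189 0.072] [-0.07  0.36 -0.94 -2.67 -0.63  2.93]
0.03 0.002 [0.47  0.189 0.102] [-0.03  0.24 -0.86 -2.56 -0.45  2.76]
0 0.1 [0.398 0.168 0.135] [ 0.05 -0.   -0.84 -2.2  -0.22  2.3 ]
0 0.15 [0.361 0.157 0.167] None
0 0.002 [ 0.51  -0.087  0.072] [-0.51  0.34 -0.57 -1.67 -0.55  2.16]
0.03 0.002 [ 0.51  -0.087  0.102] [-0.44  0.26 -0.55 -1.54 -0.51  1.95]
0 0.1 [ 0.437 -0.105  0.135] [-0.52  0.1  -0.63 -1.37 -0.57  1.82]
0 0.15 [ 0.399 -0.115  0.167] [-0.53 -0.03 -0.65 -1.21 -0.61  1.65]
IK the arm cannot take that pose within its joint ranges
```

Run:
```python
from h import *
t,s=np.radians(50),np.radians(4)
for P in (TR,H):
  rv=ori2(P[2],t,s,False)
  for dz,b in((0,.002),(.03,.002),(0,.09),(.05,.09)): 
    q=r.solve_ik(tray_tcp(P,rv,dz,b),rv); print(dz,b,np.round(tray_tcp(P,rv,dz,b),3),None if q is None else np.round(q,2))
rv=ori2(TR[2],t,s,False)
r.movep(tray_tcp(TR,rv,.0,.09),rv)
st=status.state(); print(st['joint_pos'],st['time_s'])
w=snap('wrist','w0.png'); pickle.dump((st,w),open('w0.pkl','wb')); print(w['T_tool_cam'],w['vfov'])
P=tray_tcp(TR,rv,0,0)-axes(rv)[:,2]*.015
# predicted handle ends in image
M=np.eye(4);M[:3,:3]=axes(st['orientation']);M[:3,3]=st['eef_pos']; Ci=np.linalg.inv(M@w['T_tool_cam'])
E=W(TR,[[-.1,.052,.08],[-.1,-.052,.08],[.1,.09,.055],[.1,-.09,.055]]); w['rvec']=R.from_matrix(Ci[:3,:3]).as_rotvec(); w['tvec']=Ci[:3,3]
print(proj(w,E))
```

```text
0 0.002 [0.47  0.189 0.072] [-0.07  0.36 -0.94 -2.67 -0.63 -0.21]
0.03 0.002 [0.47  0.189 0.102] [-0.03  0.24 -0.86 -2.56 -0.45 -0.39]
0 0.09 [0.405 0.17  0.128] [ 0.    0.04 -0.87 -2.29 -0.28 -0.71]
0.05 0.09 [0.405 0.17  0.178] None
0 0.002 [ 0.51  -0.087  0.072] [-0.51  0.34 -0.57 -1.67 -0.55 -0.98]
0.03 0.002 [ 0.51  -0.087  0.102] [-0.44  0.26 -0.55 -1.54 -0.51 -1.19]
0 0.09 [ 0.444 -0.103  0.128] [-0.52  0.12 -0.62 -1.4  -0.57 -1.29]
0.05 0.09 [ 0.444 -0.103  0.178] [-0.39 -0.01 -0.59 -1.17 -0.51 -1.64]
[ 0.00447745  0.03683408 -0.86856927 -2.28926935 -0.28487078 -0.70806879] 2.075
[[-9.89771098e-04 -9.60320957e-01 -2.78895463e-01  7.19793255e-02]
 [ 9.99999505e-01 -9.79629695e-04 -1.75734954e-04  3.02220464e-04]
 [-1.04452318e-04 -2.78895499e-01  9.60321451e-01 -1.42831349e-01]
 [ 0.00000000e+00  0.00000000e+00  0.00000000e+00  1.00000000e+00]] 63.801766420178254
[[323.51592605 161.96522968]
 [323.58569602 331.97843565]
 [436.10720339 118.5180153 ]
 [425.86588379 293.30729763]]
```

View pics/w0.png

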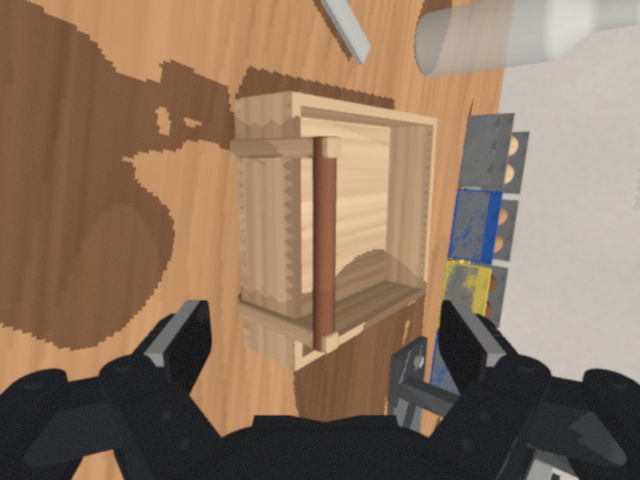

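Run:
```python
from h import *
t,s=np.radians(50),np.radians(4)
rv=ori2(TR[2],t,s,False)
r.line_to(tray_tcp(TR,rv,0,.002),rv,feed=.08)
st=status.state(); print(st['ft_force'],st['time_s'])
r.grip(0.005); st=status.state(); print(st['ft_force'],st['width'],st['grip_force'])
r.line_to(tray_tcp(TR,rv,.03,.002),rv,feed=.06); st=status.state(); print(st['ft_force'],st['torque'],st['time_s'])
snap('side','s1.png')
a=cv2.imread('pics/s1.png')[150:330,200:440]; cv2.imwrite('pics/s1c.png',cv2.resize(a,None,fx=2.5,fy=2.5))
# feasibility of the carry
for f in np.linspace(0,1,6):
    P=TR+(H-TR)*f; o=ori2(P[2],t,s,False); q=r.solve_ik(tray_tcp(P,o,.03,.002),o); print(None if q is None else np.round(q,2))
```

```text
[ 0.33245131  0.03546545 -0.13689318] 3.375
[-1.38508461 -1.66054136  2.36756619] 0.011797762940118302 58.45450222492218
[-0.26077979 -0.25417807 -4.94583091] [-0.80766954  2.85901882  0.0083911 ] 4.6917
[-0.03  0.24 -0.86 -2.56 -0.45 -0.39]
[-0.12  0.21 -0.78 -2.25 -0.39 -0.65]
[-0.18  0.2  -0.7  -1.99 -0.37 -0.89]
[-0.26  0.21 -0.65 -1.79 -0.4  -1.04]
[-0.35  0.23 -0.6  -1.65 -0.45 -1.13]
[-0.44  0.26 -0.55 -1.54 -0.51 -1.19]
```

View pics/s1c.png

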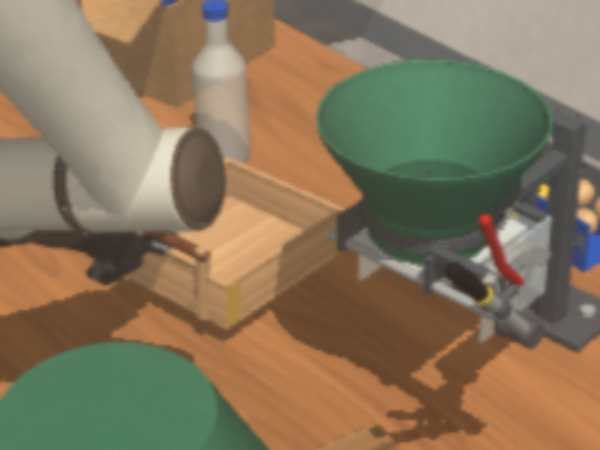

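Run:
```python
from h import *
t,s=np.radians(50),np.radians(4)
o=ori2(H[2],t,s,False)
r.line_to(tray_tcp(H,o,.03,.002),o,feed=.1); st=status.state(); print(st['ft_force'],st['torque'],st['time_s'])
for dz in(.008,.004,.002,.0,-.001,-.002):
    r.line_to(tray_tcp(H,o,dz,.002),o,feed=.06); st=status.state(); print(dz,st['ft_force'],st['torque'],st['time_s'])
    if st['ft_force'][2]>-2: break
r.grip(.085)
r.line_to(tray_tcp(H,o,dz,.09),o,feed=.1)
st=status.state(); w=snap('wrist','w1.png'); pickle.dump((st,w),open('w1.pkl','wb'))
M=np.eye(4);M[:3,:3]=axes(st['orientation']);M[:3,3]=st['eef_pos']; Ci=np.linalg.inv(M@w['T_tool_cam'])
E=W(H,[[-.1,.052,.08],[-.1,-.052,.08],[-.1,.09,0],[-.1,-.09,0]]); w['rvec']=R.from_matrix(Ci[:3,:3]).as_rotvec(); w['tvec']=Ci[:3,3]
print(proj(w,E),st['time_s'])
```

```text
[ 0.20480718  0.09676088 -4.27388684] [-0.64350384  2.83412615 -0.0120731 ] 7.675
0.008 [ 0.82314879 -0.06149663 -4.14669784] [-0.62022018  2.70606892  0.01053871] 8.1917
0.004 [ 0.87643017  0.548693   -3.54567374] [-0.56699518  2.45088291  0.08018503] 8.4417
0.002 [ 0.44194323 -0.16496962 -3.02448149] [-0.49386983  2.12773069  0.08946457] 8.6917
0.0 [ 0.00425878  0.85543788 -2.0093703 ] [-0.43236801  1.87180007  0.11441528] 8.9417
-0.001 [-3.66563267 -0.68394403  5.60654812] [-0.1654124   1.04498657  0.17653474] 9.1917
[[325.54459112 161.5067049 ]
 [325.69600845 332.07545361]
 [234.35523941 102.57120789]
 [246.20372689 347.49079577]] 10.925
```

View pics/w1.png

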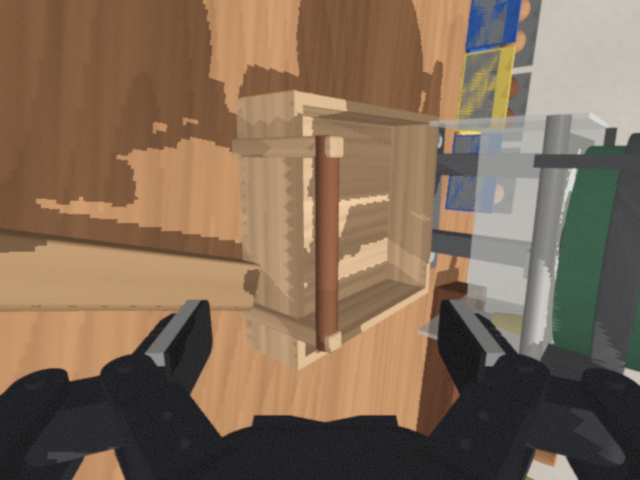

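Run:
```python
from h import *
p,rv=lev_tcp(0,.018,d=.27,flip=True)
r.line_to(np.array(status.state()['eef_pos'])+[-.02,-.01,.06],feed=.15)
r.movep(p,rv)
st=status.state(); print(st['joint_pos'],st['time_s'],st['ft_force']); w=snap('wrist','w2.png'); pickle.dump((st,w),open('w2.pkl','wb'))
M=np.eye(4);M[:3,:3]=axes(st['orientation']);M[:3,3]=st['eef_pos']; Ci=np.linalg.inv(M@w['T_tool_cam'])
def lev(d,o=0,y=-.155):
    a=np.array([-np.sin(.733),0,np.cos(.733)]); b=np.array([np.cos(.733),0,np.sin(.733)])
    return np.array([-.062,y,.186])+a*d+b*o
w['rvec']=R.from_matrix(Ci[:3,:3]).as_rotvec(); w['tvec']=Ci[:3,3]
print(proj(w,W(H,[lev(.176),lev(.11),lev(.171,.046),lev(0)])))
```

```text
[-0.55355567 -0.14547995 -0.21834958 -0.55181285 -0.9746668   0.89605291] 13.7333 [-0.17691951 -0.37262163  0.71482905]
[[354.61997137 246.65685144]
 [348.02992121 220.08281302]
 [277.86720195 244.30873712]
 [341.72018138 194.63911157]]
```

View pics/w2.png

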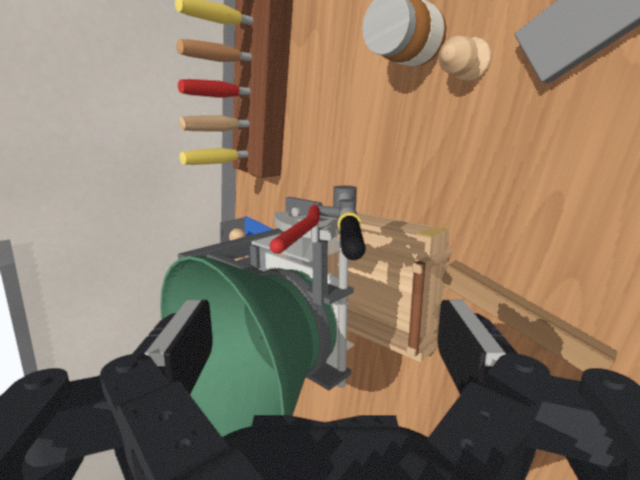

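Run:
```python
from h import *
def S(n):
    st=status.state(); M=axes(st['orientation']); print(n,np.round(M.T@st['ft_force'],1),round(st['width'],4),round(st['grip_force'],1),round(st['time_s'],2))
L=lambda th,o,d=.145:lev_tcp(th,o,d,flip=True)
r.line_to(*L(0,.020,.2),feed=.1); S('mid')
r.line_to(*L(0,.020),feed=.08); S('in')
r.grip(.060); S('g60')
r.line_to(*L(0,.0095),feed=.05); S('shift')
r.grip(.028); S('squeeze')
```

```text
mid [0.1 0.1 0.1] 0.0848 0.0 14.63
in [ 0.3  0.4 -0.4] 0.0848 0.0 15.47
g60 [ 0.3 -1.9 -0.8] 0.0601 1.0 15.85
shift [-0.9 -6.6 -1.8] 0.0601 3.1 16.21
squeeze [  0.9   0.  -13.8] 0.0299 57.7 16.59
```

```bash
cat >> h.py <<'E'
def S(n):
    st=status.state(); M=axes(st['orientation']); print(n,np.round(M.T@st['ft_force'],1),round(st['width'],4),round(st['grip_force'],1),round(st['time_s'],2))
L=lambda th,o,d=.145:lev_tcp(th,o,d,flip=True)
E
python3 - <<'E'
from h import *
for th in(.05,.15,.35,.55,.75,.95,1.02,1.04):
    r.line_to(*L(th,.0095),feed=.1); S(th)
    if abs(status.state()['ft_force']).max()>60: break
r.sleep(.8)
snap('side','s2.png'); snap('top','t2.png')
a=cv2.imread('pics/s2.png')[150:330,230:470]; b=cv2.imread('pics/t2.png')[140:320,270:510]
cv2.imwrite('pics/o.png',cv2.resize(np.hstack([a,b]),None,fx=1.66,fy=1.66,interpolation=cv2.INTER_CUBIC))
S('end')
E
```

```text
0.05 [  3.4   0.9 -12.7] 0.0301 60.7 16.84
0.15 [  4.    0.7 -10.3] 0.0299 61.9 17.13
0.35 [ 4.4  1.3 -6.9] 0.0301 61.7 17.53
0.55 [ 5.2  1.9 -7.2] 0.03 61.4 17.93
0.75 [ 5.6  2.2 -3.2] 0.03 61.2 18.33
0.95 [ 5.7  2.3 -1.7] 0.0297 61.6 18.73
1.02 [ 5.2  2.8 -3.7] 0.0295 64.8 18.98
1.04 [ 4.3 11.1  0.2] 0.0298 70.6 19.23
end [ 3.6 10.7 -0.4] 0.0294 70.2 20.13
```

View pics/o.png

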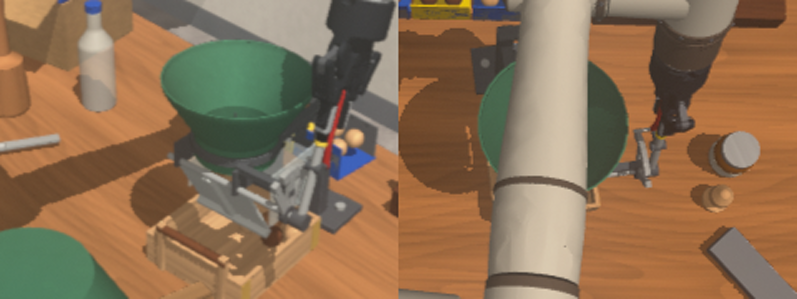

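Run:
```python
from h import *
snap('wrist','w3.png')
for th in(.9,.7,.5,.3,.12,.05): r.line_to(*L(th,.0095),feed=.1); S(th)
for th in(.03,.015,.0,-.01,-.02,-.03,-.04,-.05):
    r.line_to(*L(th,.0095),feed=.04); S(th)
    st=status.state(); 
    if (axes(st['orientation']).T@st['ft_force'])[1]<-25: break
print(th)
```

```text
0.9 [ 4.8  1.3 -0.3] 0.0297 65.1 20.51
0.7 [ 4.6  2.2 -4.9] 0.0299 65.2 20.91
0.5 [ 4.1  2.4 -6.9] 0.0299 65.4 21.31
0.3 [  3.6   3.4 -12. ] 0.03 65.7 21.71
0.12 [  0.4   3.  -17.9] 0.0298 66.3 22.08
0.05 [ -0.1   4.5 -20.6] 0.0297 66.5 22.33
0.03 [  0.4   4.4 -22.3] 0.0297 66.7 22.58
0.015 [ -0.7   3.9 -22.7] 0.0293 66.5 22.83
0.0 [ -0.5   1.7 -23. ] 0.0297 66.2 23.08
-0.01 [ -1.3   2.4 -23.7] 0.0296 66.1 23.33
-0.02 [ -0.1   2.2 -23.3] 0.0299 66.0 23.58
-0.03 [ -1.3   1.2 -23.6] 0.0291 65.7 23.83
-0.04 [ -2.2  -2.7 -21. ] 0.0299 65.8 24.08
-0.05 [ -0.4  -5.1 -15.9] 0.0295 70.4 24.33
-0.05
```

Run:
```python
from h import *
for th in(-.06,-.07,-.08,-.09,-.1,-.11):
    r.line_to(*L(th,.0095),feed=.04); S(th)
    st=status.state(); 
    if (axes(st['orientation']).T@st['ft_force'])[1]<-22: break
print(th)
```

```text
-0.06 [ -2.2  -9.9 -14.8] 0.0296 73.6 24.58
-0.07 [ -2.1 -12.2 -13.9] 0.0294 77.9 24.83
-0.08 [ -2.8 -16.  -11.5] 0.0299 83.1 25.08
-0.09 [ -3.9 -20.1 -10.6] 0.0297 88.9 25.33
-0.1 [ -1.1 -21.5  -1.2] 0.0296 98.2 25.58
-0.11 [ -2.5 -25.4   1.1] 0.0297 104.5 25.83
-0.11
```

Run:
```python
from h import *
for w in(.036,.042,.048,.054,.060,.066): r.grip(w); S(w)
```

```text
0.036 [ -1.7 -20.9   4.1] 0.036 10.2 26.07
0.042 [  0.3 -14.9   4.1] 0.0421 7.8 26.3
0.048 [  0.9 -10.5   2.8] 0.0478 5.2 26.53
0.054 [ 0.6 -6.9  1.7] 0.0538 3.8 26.77
0.06 [ 1.9 -5.7  3.5] 0.0598 3.3 27.0
0.066 [ 1.  -5.6  4. ] 0.0659 3.1 27.23
```

Run:
```python
from h import *
for w in(.072,.078,.085): r.grip(w); S(w)
for th in(-.09,-.07,-.05,-.03,-.01): r.line_to(*L(th,.0095),feed=.04); S(th)
for o in (.013,.017,.021): r.line_to(*L(0,o),feed=.04); S(o)
```

```text
0.072 [ 0.2 -5.5  4.5] 0.072 2.9 27.47
0.078 [-0.5 -6.1  3.2] 0.078 2.5 27.7
0.085 [-0.1 -5.   3.4] 0.0851 2.3 27.94
-0.09 [ 1.4 -6.   1. ] 0.085 2.6 28.19
-0.07 [ 1.4 -4.7 -0.6] 0.0851 3.0 28.44
-0.05 [ 1.8 -5.7 -0.6] 0.0847 3.0 28.69
-0.03 [ 1.7 -6.3 -0.3] 0.0852 2.8 28.94
-0.01 [ 1.2 -4.8 -2.1] 0.0849 2.1 29.19
0.013 [-0.7  1.3 -0.5] 0.0851 0.0 29.46
0.017 [-0.3  0.5  0.4] 0.085 0.0 29.71
0.021 [ 0.4 -0.1 -0.5] 0.085 0.0 29.96
```

Run:
```python
from h import *
r.line_to(*L(0,.020,.2),feed=.1); r.line_to(*L(0,.018,.27),feed=.15); S('out')
snap('wrist','w4.png'); snap('side','s4.png')
def red(f,x0,x1,y0,y1):
    a=cv2.imread('pics/'+f)[y0:y1,x0:x1].astype(int); m=(a[:,:,2]>110)&(a[:,:,1]<45)&(a[:,:,0]<50); ys,xs=np.nonzero(m); print(f,m.sum(),xs.mean()+x0,ys.mean()+y0,xs.min()+x0,xs.max()+x0,ys.min()+y0,ys.max()+y0)
for f in('w2.png','w4.png'): red(f,260,400,150,300)
for f in('side0.png','s4.png'): red(f,360,460,200,290)
c=lambda f,x,y:cv2.resize(cv2.imread('pics/'+f)[y:y+180,x:x+240],(400,300),interpolation=cv2.INTER_CUBIC)
cv2.imwrite('pics/q.png',np.vstack([np.hstack([c('w2.png',200,150),c('w4.png',200,150)]),np.hstack([c('side0.png',235,165),c('s4.png',235,165)])]))
```

```text
out [ 0.1 -0.5 -0. ] 0.085 0.0 31.27
w2.png 407 298.82555282555285 227.45700245700246 278 317 206 250
w4.png 418 298.7918660287081 227.4688995215311 278 317 206 251
side0.png 27 398.44444444444446 250.88888888888889 394 406 240 262
s4.png 21 398.2857142857143 250.95238095238096 393 405 240 262
```

Run:
```python
from h import *
r.movep([.3,-.35,.42],ori(-.5,0,True)); S('away')
snap('top','t5.png'); snap('side','s5.png')
c=lambda f,x,y:cv2.resize(cv2.imread('pics/'+f)[y:y+180,x:x+240],(400,300),interpolation=cv2.INTER_CUBIC)
d=cv2.resize(cv2.imread('pics/w4.png')[180:360,260:500],(400,300),interpolation=cv2.INTER_CUBIC)
cv2.imwrite('pics/q.png',np.vstack([np.hstack([c('t5.png',260,140),d]),np.hstack([c('s5.png',235,165),c('w3.png',200,150)])]))
```

```text
away [-0.2  0.8  0.3] 0.0849 0.0 32.23
```

View pics/q.png

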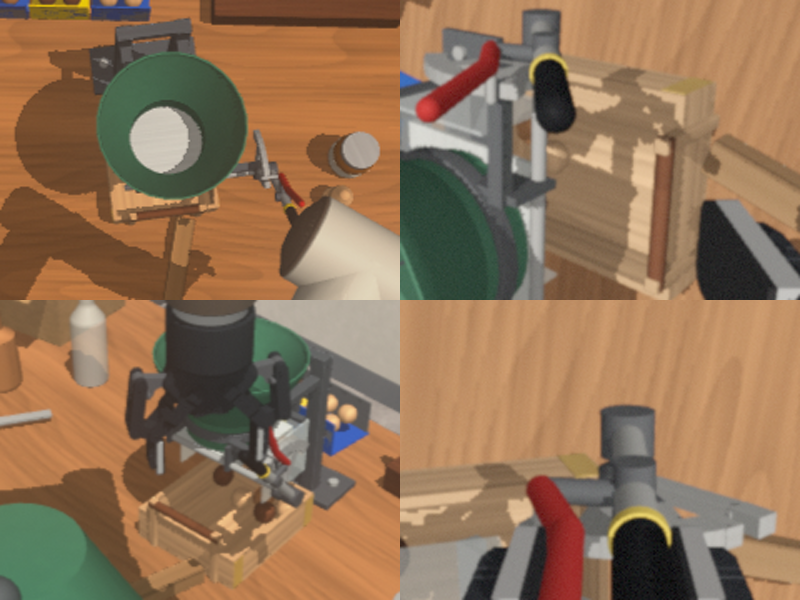

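The hopper is empty with its door shut. The tray is under it with beads inside, and I see no strays on the table. The red trigger sits at the same pixels as at the start, so the pawl is latched.

```bash
python3 -c "
from h import *
print(order.job_done())"
```

```text
the job is handed in; nothing more can be done
None
```

I handed the job in at about 32 s: the tray stands centred under the hopper to within about 2 mm, and the door is shut and latched. The hopper is empty; I could make out only the two dark beads in the tray, but saw none on the table and touched nothing else.

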